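# Stand the toppled bottle back up and flip the rack's retaining bar over

## Robot

A 6-joint arm with a two-finger parallel gripper is mounted at the origin on the work surface. World frame = base frame: x ahead of the robot, y to its left, z up, the work surface at z = 0. Lengths are in m, angles in rad, forces in N, time in s.
With the tool pointing down it reaches from about 0.35 to 0.85 m from the base axis. Payload 8.1 kg.
Tool frame: the origin (TCP) lies between the finger pads; the fingertips stand 25 mm ahead of it and the grasp point (between the pads) lies 6 mm ahead of it (robot.tip_extent is the distance from the TCP to the fingertips, in m); z points along the fingers, y is the direction in which the jaws open and shut (so a half turn about z gives the same grasp; the last joint's range is limited). The gripper opens to 93 mm and grips with 3 to 60 N. Pads are 15 mm wide; open, the fingers measure 128 mm over their backs; the gripper's body (75 mm by 188 mm) begins 65 mm behind the grasp point.
Start: joints at [1.235, 0.13, 1.488, -0, 1.523, -0.085], TCP at [0.149, 0.581, 0.244] pointing down, gripper open.
Joint ranges: [-2.96, 2.96], [-0.89, 2.26], [0.02, 2.5], [-1.34, 4.48], [0, 2.73], [-2.66, 2.66]. Speed limits (rad/s): [2.39, 2.39, 2.79, 3.14, 3.14, 3.14].

## Interface

Orientations are given as a rotation vector (axis times angle).
In Python, from plant import robot gives the robot as it stands.
- The arm moves only by the tool drive_tool, never from a script. Its argument "increments" is a list of rows, each a list of 7 numbers: the closure, from 0 (fully open) to 1 (shut), then the shift along the world's x, y, z in units of 25 mm (1.0 is 25 mm), then the turn, a rotation vector about the world's x, y, z in rad. In form: [[gripper, dx, dy, dz, rx, ry, rz], ...]. A call has 1 to 20 rows; each row is the pose to reach, as a shift and turn from the pose commanded when the call began; what a row does not reach only later rows make up. A row lasts 1/12 s, in which the tool goes at most 41.7 mm and 7.16 degrees, less where a joint would pass 70% of its speed; a pose out of reach is approached as far as the arm can. A call with a gripper value outside its range is refused whole. The fingers move at their own pace and stop on an object; "squeeze" is the grip in N (left out, the last holds). Time passes only in rows, so rows that repeat a pose let the fingers close. It gives the time, the measured TCP pose, the force and the opening at its end, in the units of the state.
- robot.read_state(): the state, without advancing time (a new reading comes with each control period).
- robot.read_camera(name): name is "side" or "top"; returns a dict with "image" (400x640x3 uint8, red, green, blue), "fx", "fy", "cx", "cy" (pixels), "dist" ([k1, k2, p1, p2, k3] as OpenCV has them; the pictures are not rectified), "T" (4x4, takes a point from camera to world coordinates). Camera axes: x right, y down, z forward; pixel columns grow to the right and rows downward; lengths in m; the calibration is good to about 2 mm. A picture is of the moment at which its call begins. There is no depth.
- robot.close_job(): hands the job in, once; it reports no verdict.
The state is a dict: "t": time; "q": joint angles; "dq": joint speeds; "joint_torque": joint torques, N m; "tool_pos": TCP position; "orientation": TCP orientation; "force": force on the tool from outside, world axes, zero at the start; "wrist_torque": the same for the moment, N m; "opening": finger opening in m.
Only numpy, scipy, OpenCV 4.12 (cv2) and the standard library are available. Lean on these libraries where they do the work, as an engineer would, in place of code of your own. Each camera call takes 0.05 s, during which the arm holds its last target.

## Task

One of the three square bottles in the bench rack has toppled and leans out over the front rod towards the robot. With the fingertips push it back until it stands upright on the rack floor in its own bay, and only then flip the rack's raised U-shaped retaining bar over from the back and push it fully down in front of the bottles. Only push: lift and carry nothing, keep the other two bottles standing where they are, and leave the other things on the bench alone.

Things in the scene. Friction and masses are not known exactly. Their poses are not given: they have to be found in the camera images.
- rack: Fixed three-bay rack, yaw within 17 degrees. Origin: its middle, at table height; x front (robot side) to back, y along the bays, z up. Base 142 x 284 mm, its top (rack floor) at z = 12 mm. Bays 80 mm wide, centred at y = -84, 0, 84 mm; dividers 4 mm thick up to z = 57 mm. Rear rods (10 mm thick, along y) at x = 50, z = 45 and 85 mm; end posts at x = 50, y = +-134 mm carry the bar's hinge.
- front_rod (a point): Middle of the rack's front rod, 10 mm thick, along rack y, at rack x = -66, z = 52 mm. The toppled bottle's front side rests on it.
- bottle_tipped: Square white bottle, body 64 x 64 x 100 mm high, cone to 110 mm, cap 30 mm across up to 134 mm; 0.3 to 0.55 kg. Origin: centre of its underside, z towards the cap. The toppled one, in any bay: on its lower front edge, leaning 41 degrees to rack -x, cap end (100 to 145 mm above the table) out in front. Raised to under 32 degrees from vertical it settles upright by itself, front side at about rack x = -24 mm; the rear rods stop it falling out backwards.
- bottle_left: Square white bottle, body 64 x 64 x 100 mm high, cone to 110 mm, cap 30 mm across up to 134 mm; 0.3 to 0.55 kg. Origin: centre of its underside, z towards the cap. Upright in another bay, at about rack x = 0.
- bottle_right: Square white bottle, body 64 x 64 x 100 mm high, cone to 110 mm, cap 30 mm across up to 134 mm; 0.3 to 0.55 kg. Origin: centre of its underside, z towards the cap. Upright in the remaining bay, at about rack x = 0.
- bail (a joint): Angle (rad) of the U-shaped retaining bar of 12 mm round steel, hinged at the rack's back. 0 = fully down on its stop: arms level, crossbar in front of the bottles above the front rod. pi/2 = straight up; starts at 1.6 to 1.9, leaning back; stop at 2.0. Stiff hinge: stays where left; takes 2 to 6 N at the crossbar. It swings clear over standing bottles (cap tops 146 mm above table).
- bail_bar (a point): Middle of the retaining bar's crossbar, on its centre line. The crossbar is 12 mm thick, 268 mm long, parallel to rack y, 116 mm from the hinge line: in the rack frame at x = 50 - 116 cos(a), z = 95 + 116 sin(a) mm for joint angle a. An arm at each end (rack y = +-134 mm) joins it to the hinge.
- bail_hinge (a point): Middle of the retaining bar's hinge line, along rack y, at rack x = 50, z = 95 mm. Fixed to the rack.
- vial_front: Bystander: small amber vial, 24 mm across, 34 mm high, standing in front of the rack. Origin at its underside.
- jar_left: Bystander: amber jar, 56 mm across, 75 mm high, beside the rack's +y end. Origin at its underside.
- beaker: Bystander: glass beaker, 66 mm across, 85 mm high, beside the rack's -y end. Origin at its underside.
- tip_box: Bystander: clear plastic box 85 x 120 x 50 mm high, at the robot's left. Origin at its underside.
- wrench: Bystander: small steel wrench, 160 mm long, lying flat at the robot's right. Origin under its middle.
- wash_bottle: Bystander: white round bottle, 64 mm across, 150 mm high, at the robot's right. Origin at its underside.
Not all that is in view belongs to the job. What is shaped like the bottle_left but pink, turquoise or yellow is not meant.

How it is judged:
By the outcome, as a careful person would: the job done as asked, in the order asked, and still so for the second after the job is handed in, with the robot touching nothing.
It also fails if it takes over 54 s, if anything falls off the work surface, if the arm or the gripper's body presses on something with over 40 N, if the wrist force passes 120 N, or if a joint passes its speed limit or range.

## Working session

There is one attempt and no reset: what is moved stays moved. The work goes in short steps, Python scripts to look and compute and a tool call to move; the robot and the scene stay as the last step left them, time stands still between calls to the robot, and variables do not carry over. Pictures are saved under pics/ and viewed, and the job is handed in when it is done.

Besides the shell and the picture viewer there is one more tool, called after "Request:" in YAML: its name, and indented under it one key for each argument. drive_tool: Moves the arm, as the interface text tells. Its arguments: {"type":"object","properties":{"increments":{"type":"array"},"squeeze":{"type":"number"}},"required":["increments"]}

```bash
mkdir -p pics; ls; python3 - <<'E'
from plant import robot
import cv2,numpy as np
for n in ("side","top"):
    c=robot.read_camera(n); cv2.imwrite(f"pics/{n}0.png",c["image"][:,:,::-1])
    print(n,c["fx"],c["fy"],c["cx"],c["cy"],c["dist"]);print(np.round(c["T"],4))
s=robot.read_state();print({k:np.round(v,3) for k,v in s.items()},robot.tip_extent)
E
```

```text
pics
side 395.4538374646831 395.4538374646831 322.3408622059576 206.2675925890322 [0.03459668 0.         0.         0.         0.        ]
[[ 0.9265 -0.1973  0.3203  0.1592]
 [-0.3759 -0.4549  0.8073 -1.0095]
 [-0.0136 -0.8684 -0.4957  0.6959]
 [ 0.      0.      0.      1.    ]]
top 399.98052318226667 399.98052318226667 318.3194270754392 200.64386091317257 [0.02441957 0.         0.         0.         0.        ]
[[-0.0147 -0.9963  0.085   0.4299]
 [-0.9999  0.0144 -0.0038 -0.0193]
 [ 0.0025 -0.085  -0.9964  1.401 ]
 [ 0.      0.      0.      1.    ]]
{'t': np.float64(0.1), 'q': array([ 1.235,  0.131,  1.489,  0.   ,  1.523, -0.085]), 'dq': array([ 0.001, -0.002, -0.002,  0.003,  0.002, -0.   ]), 'joint_torque': array([ 1.0000e-03, -5.6134e+01, -4.9310e+01,  7.7000e-02,  2.9000e-02,
       -0.0000e+00]), 'tool_pos': array([0.149, 0.581, 0.243]), 'orientation': array([-3.930e-01, -3.117e+00,  3.000e-03]), 'force': array([ 0.065, -0.055, -0.651]), 'wrist_torque': array([-0.011, -0.01 ,  0.05 ]), 'opening': np.float64(0.093)} 0.025
```

View pics/side0.png

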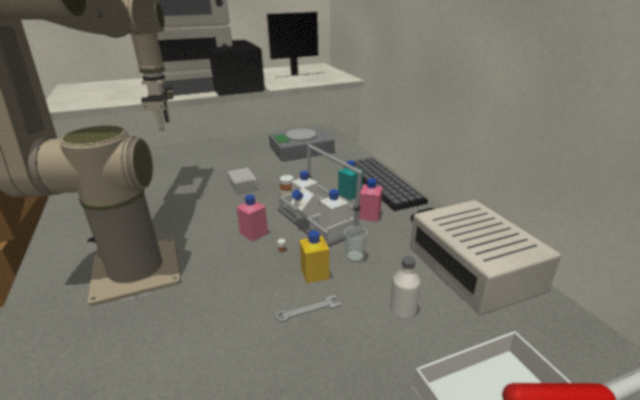

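View pics/top0.png

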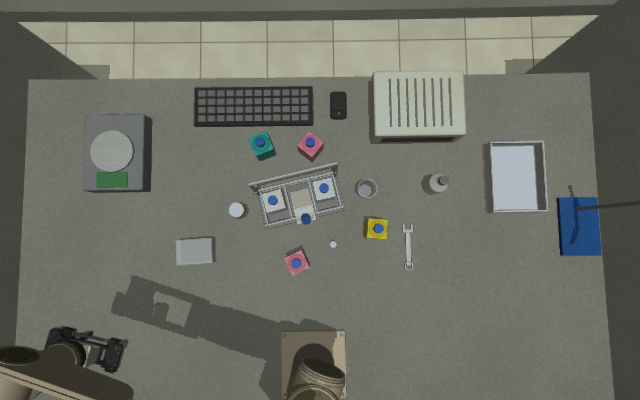

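The side view shows the rack around (320,205). In the top view, three white bottles sit in it: upright with caps at (272,200) and (323,188), and the toppled one in the middle bay with its cap out front at (306,218). The lookalikes are pink at (296,262) and (311,145), turquoise at (262,145) and yellow at (377,229). I'll check the choice in a close crop.

```bash
python3 - <<'E'
import cv2
a=cv2.imread("pics/top0.png")[130:280,220:390]; cv2.imwrite("pics/topc.png",cv2.resize(a,None,fx=4.5,fy=4,interpolation=2)[:600])
a=cv2.imread("pics/side0.png")[140:260,230:390]; cv2.imwrite("pics/sidec.png",cv2.resize(a,None,fx=5,fy=5,interpolation=2))
E
```

```text
(no output)
```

View pics/topc.png

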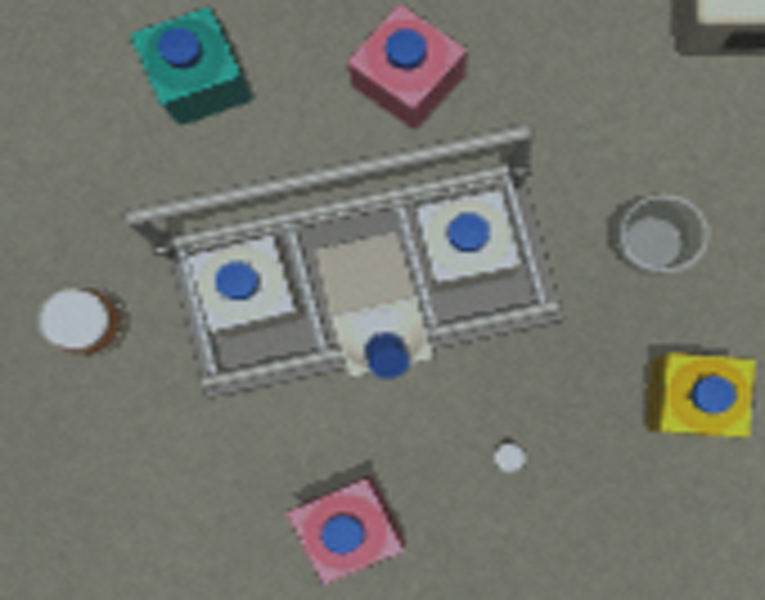

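View pics/sidec.png

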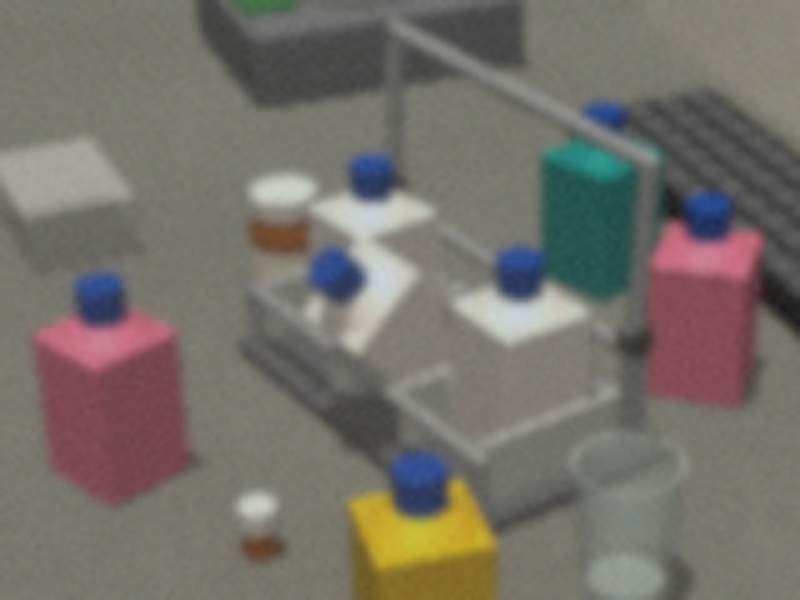

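The crops confirm it: the toppled white bottle is in the middle bay, with its cap at top-crop (387,355). The bar is raised and leans back, from top-crop (130,217) to (530,132).

```bash
cat > h.py <<'E'
import numpy as np,cv2
def ray(c,p):
    K=np.array([[c["fx"],0,c["cx"]],[0,c["fy"],c["cy"]],[0,0,1]])
    d=cv2.undistortPoints(np.array([[p]],float),K,np.array(c["dist"]))[0,0]
    T=np.array(c["T"]); return T[:3,3],T[:3,:3]@np.array([d[0],d[1],1])
def onz(c,p,z):
    o,d=ray(c,p); return o+d*(z-o[2])/d[2]
def tri(c1,p1,c2,p2):
    o1,d1=ray(c1,p1);o2,d2=ray(c2,p2)
    s=np.linalg.lstsq(np.stack([d1,-d2],1),o2-o1,rcond=None)[0]
    a,b=o1+s[0]*d1,o2+s[1]*d2; return (a+b)/2,np.linalg.norm(a-b)
def proj(c,P):
    T=np.linalg.inv(np.array(c["T"]));K=np.array([[c["fx"],0,c["cx"]],[0,c["fy"],c["cy"]],[0,0,1]])
    return cv2.projectPoints(np.array(P,float).reshape(-1,1,3),cv2.Rodrigues(T[:3,:3])[0],T[:3,3],K,np.array(c["dist"]))[0][:,0]
def blobs(c,amin=15):
    h=cv2.cvtColor(c["image"],cv2.COLOR_RGB2HSV)
    m=cv2.inRange(h,(105,120,50),(128,255,255))
    n,l,s,ct=cv2.connectedComponentsWithStats(m); return [(np.round(ct[i],1),s[i,4]) for i in range(1,n) if s[i,4]>=amin]
E
python3 - <<'E'
from h import *
from plant import robot
t=robot.read_camera("top");s=robot.read_camera("side")
np.set_printoptions(precision=4,suppress=True)
print(blobs(t));print(blobs(s))
f=lambda x,y:(220+(x+.5)/4.5-.5,130+(y+.5)/4-.5)
g=lambda x,y:(230+(x+.5)/5-.5,140+(y+.5)/5-.5)
for n,p,z in [("frL",(207,383),.055),("frR",(560,312),.055),("reL",(180,240),.09),("reR",(505,175),.09),("vial",(510,457),.034),("beaker",(664,234),.085),("jar",(75,320),.075),("pinkcap",(342,533),.134)]:
    print(n,onz(t,f(*p),z))
print("barL",tri(t,f(130,217),s,g(395,25)),"barR",tri(t,f(530,132),s,g(650,160)))
E
```

```text
[(array([259.5, 141.5]), np.int32(66)), (array([309.7, 141.9]), np.int32(61)), (array([323.6, 187.8]), np.int32(60)), (array([272. , 199.8]), np.int32(64)), (array([579.1, 226.4]), np.int32(2195)), (array([305.5, 218.6]), np.int32(72)), (array([378. , 228.3]), np.int32(62)), (array([295.7, 263.1]), np.int32(60))]
[(array([351.1, 162.3]), np.int32(22)), (array([303.9, 174.2]), np.int32(42)), (array([371.1, 182.1]), np.int32(59)), (array([296.3, 193.8]), np.int32(51)), (array([333.8, 193.3]), np.int32(61)), (array([249.3, 198.2]), np.int32(48)), (array([313.3, 235.3]), np.int32(81))]
frL [0.464  0.1538 0.055 ]
frR [ 0.5198 -0.1108  0.055 ]
reL [0.581  0.1686 0.09  ]
reR [ 0.6316 -0.0703  0.09  ]
vial [ 0.3984 -0.072   0.034 ]
beaker [ 0.5814 -0.1866  0.085 ]
jar [0.5171 0.2481 0.075 ]
pinkcap [0.3432 0.05   0.134 ]
barL (array([0.5852, 0.1836, 0.2141]), np.float64(0.0016307827503406782)) barR (array([ 0.6445, -0.0826,  0.2153]), np.float64(0.0003600389042827131))
```

```bash
python3 - <<'E'
from h import *
from plant import robot
t=robot.read_camera("top");s=robot.read_camera("side")
np.set_printoptions(precision=4,suppress=True)
L=onz(t,(272,199.8),.144);R=onz(t,(323.6,187.8),.144);print("L,R caps",L,R,"tri",tri(t,(272,199.8),s,(303.9,174.2)),tri(t,(323.6,187.8),s,(333.8,193.3)))
d=L-R;print("yaw",np.degrees(np.arctan2(-d[0],d[1])),np.hypot(*d[:2]))
P,e=tri(t,(305.5,218.6),s,(296.3,193.8));print("tipped cap",P,e)
yaw=np.radians(12.2);X=np.array([np.cos(yaw),np.sin(yaw)]);Y=np.array([-X[1],X[0]])
C=(L+R)[:2]/2;F=np.array([.4919,.0215]);print("O from caps",C,"from rod",F+.066*X)
O=(C+F+.066*X)/2
for n,p in [("tip",P[:2]),("L",L[:2]),("R",R[:2]),("bar",np.array([.6149,.0505])),("F",F)]: print(n,(p-O)@X,(p-O)@Y)
for x in (-.13,-.0997,-.08,.1): print(x,O+x*X)
st=robot.read_state();Rm=cv2.Rodrigues(np.array(st["orientation"]))[0];print(Rm)
print("tool y yaw from world y",np.degrees(np.arctan2(-Rm[0,1],Rm[1,1])),"t",st["t"])
E
```

```text
L,R caps [0.5419 0.1219 0.144 ] [ 0.5776 -0.0413  0.144 ] tri (array([0.5432, 0.1223, 0.1382]), np.float64(0.001694077575992844)) (array([ 0.5795, -0.0419,  0.1383]), np.float64(0.0025408583355945136))
yaw 12.34560826455681 0.16713454616392473
tipped cap [0.4815 0.0176 0.1287] 0.0003795815559570688
O from caps [0.5598 0.0403] from rod [0.5564 0.0354]
tip -0.07911687900445154 -0.003673764901777364
L 0.0019436998186908923 0.085585211879034
R 0.0023684456765128464 -0.08154879457200918
bar 0.05819450134679412 0.00033390231677159123
F -0.06815607274760196 -0.0020182086535123892
-0.13 [0.431  0.0104]
-0.0997 [0.4606 0.0168]
-0.08 [0.4799 0.021 ]
0.1 [0.6558 0.059 ]
[[-0.9687  0.2482 -0.0002]
 [ 0.2482  0.9687 -0.0006]
 [ 0.0001 -0.0007 -1.    ]]
tool y yaw from world y -14.369056495727191 t 0.3
```

Rack: origin about (0.558, 0.038), yaw 12.3°. Bar angle is about 1.65. First I shut the fingers, turn the jaws along rack y and travel high to a point in front of the toppled bottle.

Request:
drive_tool:
  increments:
    - [1,11.2,-22.8,0,0,0,0.466]
    - [1,11.2,-22.8,0,0,0,0.466]
    - [1,11.2,-22.8,0,0,0,0.466]
    - [1,11.2,-22.8,0,0,0,0.466]
    - [1,11.2,-22.8,0,0,0,0.466]
    - [1,11.2,-22.8,0,0,0,0.466]
    - [1,11.2,-22.8,0,0,0,0.466]
    - [1,11.2,-22.8,0,0,0,0.466]
    - [1,11.2,-22.8,0,0,0,0.466]
    - [1,11.2,-22.8,0,0,0,0.466]
    - [1,11.2,-22.8,0,0,0,0.466]
    - [1,11.2,-22.8,0,0,0,0.466]
    - [1,11.2,-22.8,0,0,0,0.466]
    - [1,11.2,-22.8,0,0,0,0.466]
    - [1,11.2,-22.8,0,0,0,0.466]
    - [1,11.2,-22.8,0,0,0,0.466]
    - [1,11.2,-22.8,0,0,0,0.466]
    - [1,11.2,-22.8,0,0,0,0.466]
    - [1,11.2,-22.8,0,0,0,0.466]
    - [1,11.2,-22.8,0,0,0,0.466]

```text
t: 1.97
tool_pos: [0.4285, 0.0126, 0.2436]
orientation: [-0.34, 3.123, 0.001]
force: [0.3, -0.6, -0.5]
opening: 0.0003
```

Request:
drive_tool:
  increments:
    - [1,0,0,-1.5,0,0,0]
    - [1,0,0,-3,0,0,0]
    - [1,0,0,-4.5,0,0,0]
    - [1,0,0,-4.5,0,0,0]
    - [1,0,0,-4.5,0,0,0]
    - [1,0,0,-4.5,0,0,0]

```text
t: 2.47
tool_pos: [0.4297, 0.0119, 0.1333]
orientation: [-0.339, 3.121, -0.0]
force: [0.6, 0.3, 0.3]
opening: 0.0004
```

```bash
cat > look.py <<'E'
from h import *
from plant import robot
import sys
t=robot.read_camera("top");s=robot.read_camera("side")
a=t["image"][130:280,220:390,::-1];b=s["image"][130:260,230:390,::-1]
a=cv2.resize(a,(400,353),interpolation=2);b=cv2.resize(b,(400,325),interpolation=2)
im=np.zeros((353,800,3),np.uint8);im[:,:400]=a;im[:325,400:]=b
cv2.imwrite(f"pics/{sys.argv[1]}.png",im);st=robot.read_state()
print(st["t"],np.round(st["tool_pos"],4),np.round(st["force"],1))
E
python3 look.py p1
```

```text
2.5667 [0.4309 0.0114 0.1342] [ 0.1 -0.  -0.5]
```

View pics/p1.png

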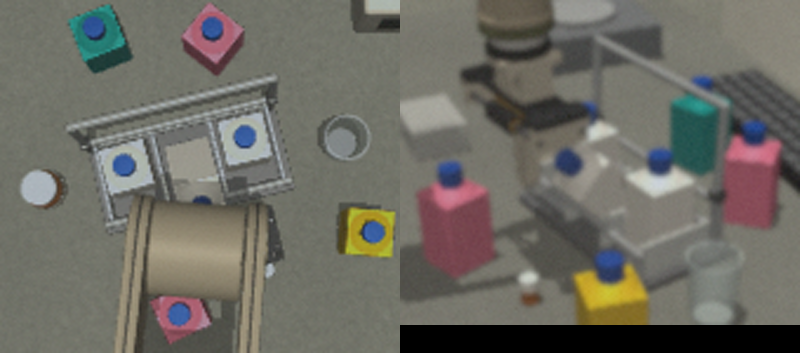

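The fingertips hang just in front of the toppled cap (side crop (568,162)), clear of the vial and the pink bottle. I'll push slowly along rack +x.

Request:
drive_tool:
  increments:
    - [1,0.2,0.04,0,0,0,0]
    - [1,0.4,0.09,0,0,0,0]
    - [1,0.55,0.12,0,0,0,0]
    - [1,0.7,0.15,0,0,0,0]
    - [1,0.8,0.175,0,0,0,0]
    - [1,0.9,0.2,0,0,0,0]
    - [1,1.0,0.22,0,0,0,0]
    - [1,1.1,0.24,0,0,0,0]
    - [1,1.2,0.26,0,0,0,0]
    - [1,1.3,0.285,0,0,0,0]
    - [1,1.4,0.305,0,0,0,0]
    - [1,1.5,0.33,0,0,0,0]
    - [1,1.6,0.35,0,0,0,0]
    - [1,1.6,0.35,0,0,0,0]

```text
t: 3.73
tool_pos: [0.4694, 0.0201, 0.1312]
orientation: [-0.337, 3.123, 0.0]
force: [0.0, -0.9, -0.0]
opening: 0.0003
```

```bash
python3 look.py p2
```

```text
3.8333 [0.4689 0.02   0.1311] [ 1.  -0.6  0.4]
```

View pics/p2.png

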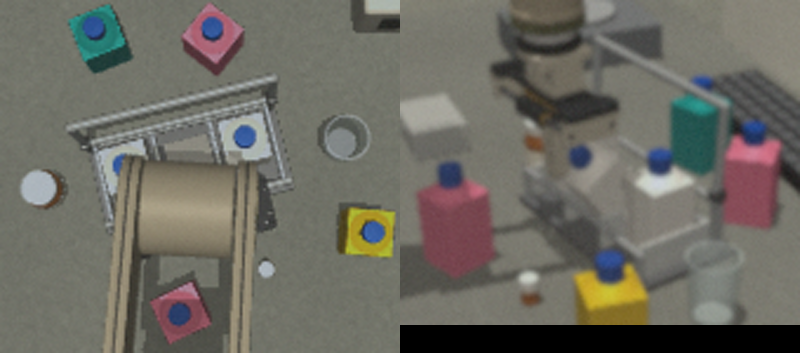

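It is coming up: the cap moved to side crop (581,157), with no noticeable force. I'll go further.

Request:
drive_tool:
  increments:
    - [1,0.1,0.02,0,0,0,0]
    - [1,0.2,0.04,0,0,0,0]
    - [1,0.3,0.065,0,0,0,0]
    - [1,0.4,0.09,0,0,0,0]
    - [1,0.5,0.11,0,0,0,0]
    - [1,0.6,0.13,0,0,0,0]
    - [1,0.7,0.15,0,0,0,0]
    - [1,0.8,0.175,0,0,0,0]
    - [1,0.9,0.195,0,0,0,0]
    - [1,0.9,0.195,0,0,0,0]
    - [1,0.9,0.195,0,0,0,0]

```text
t: 4.75
tool_pos: [0.4915, 0.0249, 0.1311]
orientation: [0.338, -3.123, -0.0]
force: [-0.4, -1.1, -0.1]
opening: 0.0006
```

```bash
python3 look.py p3
```

```text
4.85 [0.4913 0.0249 0.1311] [-0.4  0.3  0.2]
```

View pics/p3.png

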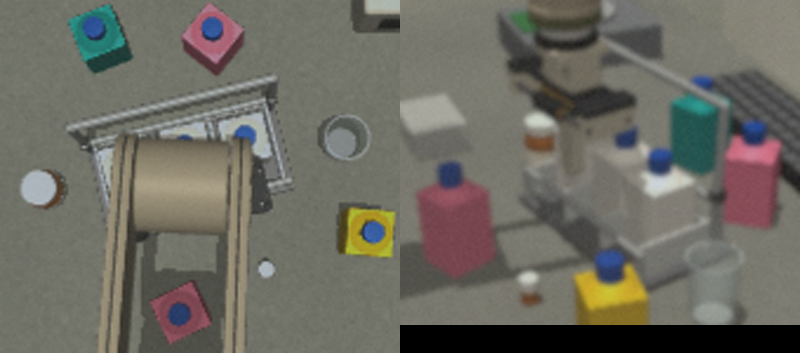

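The bottle has dropped back upright, with its cap at side crop (626,138). I'll back off, rise and verify.

Request:
drive_tool:
  increments:
    - [1,-0.6,-0.13,0,0,0,0]
    - [1,-1.2,-0.26,0,0,0,0]
    - [1,-1.2,-0.26,1.5,0,0,0]
    - [1,-1.2,-0.26,3,0,0,0]
    - [1,-1.2,-0.26,4.5,0,0,0]
    - [1,-1.2,-0.26,6,0,0,0]
    - [1,-1.2,-0.26,6,0,0,0]
    - [1,-2.4,-0.5,6,0,0,0]
    - [1,-2.4,-0.5,6,0,0,0]
    - [1,-2.4,-0.5,6,0,0,0]

```text
t: 5.68
tool_pos: [0.4308, 0.0123, 0.2809]
orientation: [-0.337, 3.123, -0.0]
force: [0.3, 0.3, 0.3]
opening: 0.0003
```

```bash
python3 look.py p4; python3 - <<'E'
from h import *
from plant import robot
t=robot.read_camera("top");s=robot.read_camera("side")
print(blobs(t),blobs(s))
E
```

```text
5.7833 [0.4317 0.0124 0.2812] [ 0.4  0.6 -0.6]
[(array([259.5, 141.4]), np.int32(66)), (array([309.7, 141.9]), np.int32(61)), (array([323.6, 187.8]), np.int32(60)), (array([298.2, 191.8]), np.int32(62)), (array([272.1, 199.8]), np.int32(65)), (array([579.1, 226.4]), np.int32(2193)), (array([378.1, 228.3]), np.int32(61)), (array([295.6, 263.3]), np.int32(55))] [(array([351.1, 162.3]), np.int32(22)), (array([304. , 174.3]), np.int32(44)), (array([371.1, 182.1]), np.int32(59)), (array([320. , 183.1]), np.int32(45)), (array([333.9, 193.4]), np.int32(57)), (array([249.4, 198.3]), np.int32(53)), (array([313.2, 235. ]), np.int32(82))]
```

View pics/p4.png

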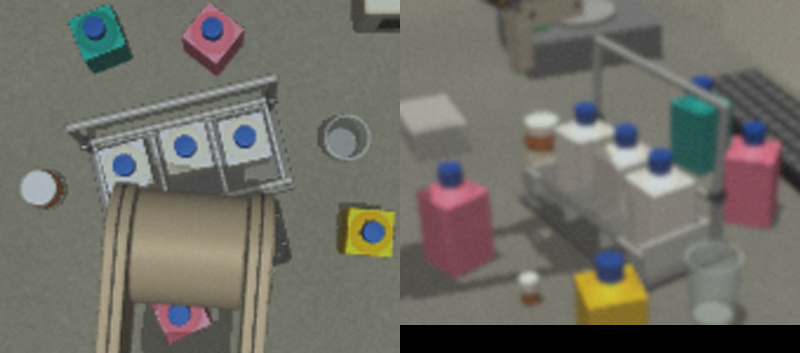

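The bottle stands upright in its bay; all three caps are in line at top crop (124,165), (185,146) and (245,137), and the neighbours have not moved. Next I go over the bar, then down behind it.

Request:
drive_tool:
  increments:
    - [1,9.2,1.9,0,0,0,0]
    - [1,9.2,1.9,0,0,0,0]
    - [1,9.2,1.9,0,0,0,0]
    - [1,9.2,1.9,0,0,0,0]
    - [1,9.2,1.9,0,0,0,0]
    - [1,9.2,1.9,0,0,0,0]
    - [1,9.2,1.9,0,0,0,0]
    - [1,9.2,1.9,0,0,0,0]
    - [1,9.2,1.9,0,0,0,0]
    - [1,9.2,1.9,0,0,0,0]

```text
t: 6.72
tool_pos: [0.6609, 0.0598, 0.2816]
orientation: [-0.337, 3.123, -0.0]
force: [-0.3, 0.1, -0.2]
opening: 0.0005
```

```bash
python3 look.py p5
```

```text
6.8167 [0.6609 0.0596 0.2823] [ 0.2 -0.5  0.1]
```

View pics/p5.png

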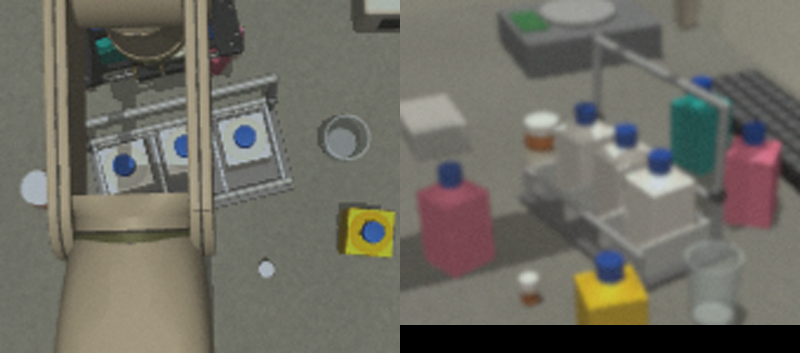

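The bar is untouched and the gripper is behind and above it, out of the side crop. Lowering it now.

Request:
drive_tool:
  increments:
    - [1,0,0,-0.8,0,0,0]
    - [1,0,0,-1.6,0,0,0]
    - [1,0,0,-2.2,0,0,0]
    - [1,0,0,-2.6,0,0,0]
    - [1,0,0,-2.6,0,0,0]
    - [1,0,0,-2.6,0,0,0]

```text
t: 7.32
tool_pos: [0.661, 0.0597, 0.2166]
orientation: [0.337, -3.123, 0.0]
force: [0.0, -0.1, 0.9]
opening: 0.0003
```

```bash
sed -i 's/130:260,230:390/100:230,250:410/' look.py; python3 look.py p6
```

```text
7.4167 [0.662  0.0598 0.218 ] [0.1 0.4 0.2]
```

View pics/p6.png

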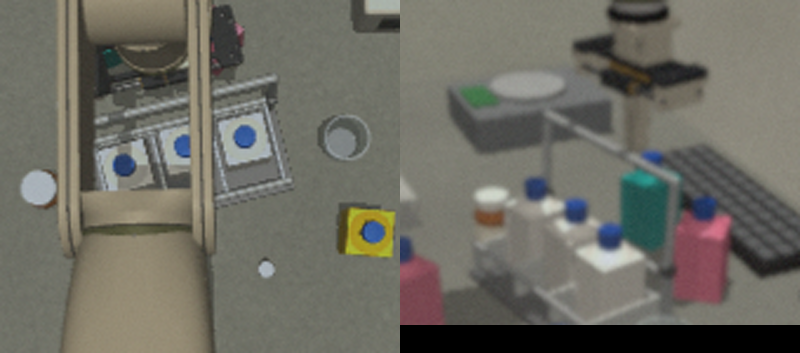

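The fingertip is behind the crossbar with its tip below it (side crop (633,150)). I'll drag the bar forward along its arc.

Request:
drive_tool:
  increments:
    - [1,-0.5,-0.11,0,0,0,0]
    - [1,-0.9,-0.2,0,0,0,0]
    - [1,-1.2,-0.26,0,0,0,0]
    - [1,-1.45,-0.32,0,0,0,0]
    - [1,-1.7,-0.37,0,0,0,0]
    - [1,-1.95,-0.43,0,0,0,0]
    - [1,-2.2,-0.48,-0.05,0,0,0]
    - [1,-2.45,-0.54,-0.1,0,0,0]
    - [1,-2.7,-0.59,-0.15,0,0,0]
    - [1,-3.0,-0.66,-0.2,0,0,0]
    - [1,-3.28,-0.72,-0.3,0,0,0]
    - [1,-3.55,-0.78,-0.42,0,0,0]
    - [1,-3.8,-0.83,-0.55,0,0,0]
    - [1,-4.1,-0.9,-0.7,0,0,0]
    - [1,-4.1,-0.9,-0.7,0,0,0]

```text
t: 8.67
tool_pos: [0.557, 0.0371, 0.1972]
orientation: [0.337, -3.121, -0.0]
force: [-0.2, 0.7, 0.2]
opening: 0.0008
```

```bash
python3 look.py p7
```

```text
8.7667 [0.5581 0.0374 0.1983] [ 0.2 -0.6  0.2]
```

View pics/p7.png

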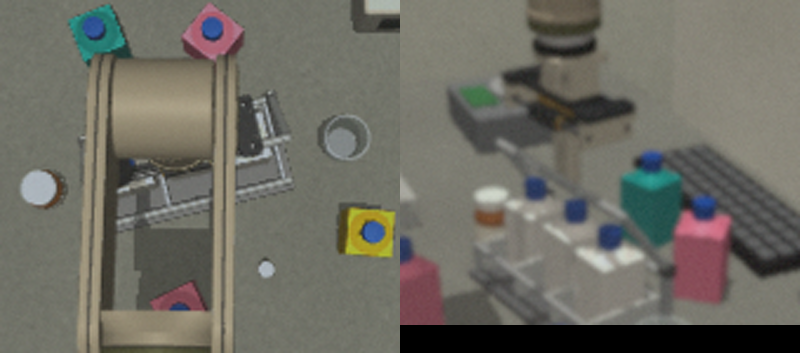

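```bash
cat > bar.py <<'E'
from h import *
def bara(c,u,v,ysgn):
    yaw=np.radians(12.3);X=np.array([np.cos(yaw),np.sin(yaw),0]);Y=np.array([-X[1],X[0],0]);O=np.array([.558,.038,0])
    o,d=ray(c,(u,v)); k=(ysgn*.134-(o-O)@Y)/(d@Y);P=o+k*d-O
    x,z=P@X,P[2]; return np.round([x,z,np.arctan2(z-.095,.05-x),np.hypot(z-.095,.05-x)],3)
E
python3 - <<'E'
from bar import *
from plant import robot
s=robot.read_camera("side");print(bara(s,290,157,1),bara(s,357,207,-1))
E
```

```text
[-0.017  0.188  0.946  0.115] [0.055 0.098 2.683 0.006]
```

The bar is at about 1.0 rad. The left-end measurement gives 0.946 and a radius of 115 mm, which agrees with the drawing. My right-end pixel was the hinge, so I'm ignoring it. I'll drag a bit more, then retreat and rise.

Request:
drive_tool:
  increments:
    - [1,-0.2,-0.045,-0.15,0,0,0]
    - [1,-0.4,-0.09,-0.35,0,0,0]
    - [1,-0.6,-0.13,-0.55,0,0,0]
    - [1,-0.8,-0.18,-0.75,0,0,0]
    - [1,-0.86,-0.19,-0.8,0,0,0]
    - [1,-0.86,-0.19,-0.8,0,0,0]
    - [1,-0.4,-0.09,-0.4,0,0,0]
    - [1,-0.2,-0.04,0.5,0,0,0]
    - [1,-0.2,-0.04,1.5,0,0,0]
    - [1,-0.2,-0.04,1.5,0,0,0]
    - [1,-0.2,-0.04,1.5,0,0,0]

```text
t: 9.73
tool_pos: [0.5546, 0.0363, 0.2378]
orientation: [-0.337, 3.121, -0.001]
force: [0.6, 0.1, -0.1]
opening: 0.0004
```

```bash
python3 look.py p8
```

```text
9.8333 [0.5532 0.0364 0.2352] [-1.  -0.1 -0.2]
```

View pics/p8.png

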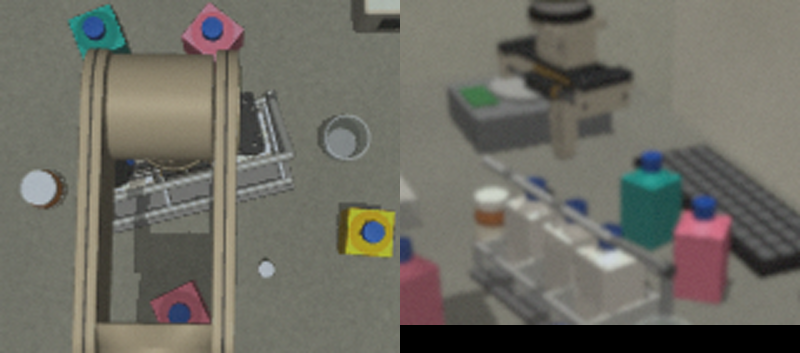

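The bar leans forward, with its left end at side crop (484,160), and the fingertips are free above and behind it. Now I move over the crossbar and press down along its arc.

Request:
drive_tool:
  increments:
    - [1,-0.7,-0.15,0,0,0,0]
    - [1,-1.4,-0.3,0,0,0,0]
    - [1,-1.4,-0.3,0,0,0,0]
    - [1,-1.4,-0.3,-0.5,0,0,0]
    - [1,-1.4,-0.3,-1.0,0,0,0]
    - [1,-1.45,-0.31,-1.3,0,0,0]
    - [1,-1.6,-0.35,-1.6,0,0,0]
    - [1,-1.72,-0.37,-1.85,0,0,0]
    - [1,-1.84,-0.4,-2.1,0,0,0]
    - [1,-1.96,-0.43,-2.4,0,0,0]
    - [1,-2.07,-0.45,-2.7,0,0,0]
    - [1,-2.18,-0.48,-3.0,0,0,0]
    - [1,-2.24,-0.49,-3.2,0,0,0]
    - [1,-2.28,-0.5,-3.4,0,0,0]
    - [1,-2.28,-0.5,-3.4,0,0,0]

```text
t: 11.08
tool_pos: [0.4962, 0.0239, 0.1498]
orientation: [0.337, -3.122, -0.001]
force: [-0.2, 0.4, -0.1]
opening: 0.0004
```

```bash
python3 look.py p9
```

```text
11.1833 [0.4969 0.0239 0.151 ] [-0.2  0.4  0.1]
```

View pics/p9.png

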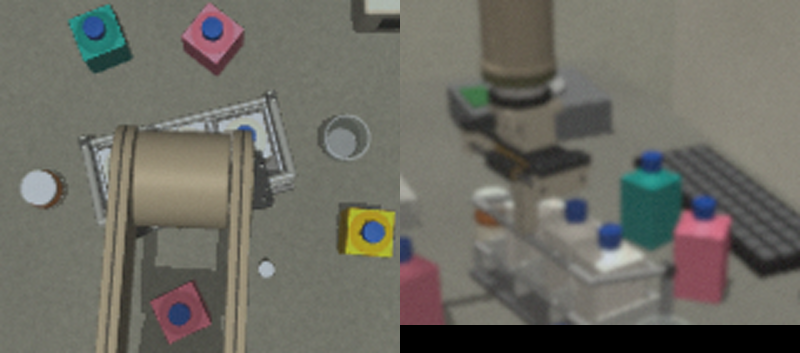

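The crossbar goes down with the fingertips. Pushing on to the stop.

Request:
drive_tool:
  increments:
    - [1,-0.04,-0.01,-0.2,0,0,0]
    - [1,-0.08,-0.02,-0.4,0,0,0]
    - [1,-0.1,-0.02,-0.6,0,0,0]
    - [1,-0.1,-0.02,-0.75,0,0,0]
    - [1,-0.1,-0.02,-0.85,0,0,0]
    - [1,-0.1,-0.02,-0.93,0,0,0]
    - [1,-0.1,-0.02,-0.93,0,0,0]

```text
t: 11.77
tool_pos: [0.494, 0.0234, 0.1272]
orientation: [0.337, -3.122, -0.0]
force: [0.1, 0.2, -0.5]
opening: 0.0007
```

Request:
drive_tool:
  increments:
    - [1,0,0,-0.04,0,0,0]
    - [1,0,0,-0.08,0,0,0]
    - [1,0,0,-0.12,0,0,0]

```text
t: 12.02
tool_pos: [0.4946, 0.0234, 0.1258]
orientation: [-0.337, 3.123, 0.0]
force: [-7.3, 0.4, 16.0]
opening: 0.0006
```

Request:
drive_tool:
  increments:
    - [1,0,0,-0.03,0,0,0]
    - [1,0,0,-0.06,0,0,0]
    - [1,0,0,-0.06,0,0,0]

```text
t: 12.27
tool_pos: [0.4946, 0.0234, 0.1257]
orientation: [-0.338, 3.123, -0.0]
force: [-10.9, 0.3, 20.5]
opening: 0.0004
```

The tip stays at z = 0.101, the stop height, while the force climbs to 20 N, so the bar is on its stop. I'll lift off and clear the rack to look.

Request:
drive_tool:
  increments:
    - [1,0,0,0.5,0,0,0]
    - [1,0,0,2,0,0,0]
    - [1,0,0,3.5,0,0,0]
    - [1,-1.5,1.5,5,0,0,0]
    - [1,-2,3,5,0,0,0]
    - [1,-3,4.5,5,0,0,0]
    - [1,-3.5,6,5,0,0,0]
    - [1,-4,8,5,0,0,0]
    - [1,-4,10,5,0,0,0]
    - [1,-4,12,5,0,0,0]
    - [1,-4,12,5,0,0,0]
    - [1,-4,12,5,0,0,0]

```text
t: 13.27
tool_pos: [0.3928, 0.3292, 0.2481]
orientation: [0.345, -3.122, -0.004]
force: [0.6, 0.0, -0.2]
opening: 0.0004
```

```bash
python3 look.py p10; python3 - <<'E'
from h import *
from plant import robot
s=robot.read_camera("side");t=robot.read_camera("top")
print(blobs(t),blobs(s))
a=s["image"][140:250,250:400,::-1].copy();cv2.imwrite("pics/p11.png",cv2.resize(a,None,fx=5,fy=5,interpolation=2))
yaw=np.radians(12.3);X=np.array([np.cos(yaw),np.sin(yaw),0]);Y=np.array([-X[1],X[0],0]);O=np.array([.558,.038,0])
for y in (.134,-.134):
  for a in (0,.05,.1): print(y,a,np.round((proj(s,[O+(.05-.116*np.cos(a))*X+y*Y+np.array([0,0,.095+.116*np.sin(a)])])[0]-[250,140]+.5)*5))
E
```

```text
13.3667 [0.3937 0.3247 0.2481] [-0.1 -0.6  0.1]
[(array([259.4, 141.5]), np.int32(65)), (array([309.6, 141.9]), np.int32(60)), (array([323.6, 187.8]), np.int32(60)), (array([298.2, 191.8]), np.int32(62)), (array([272. , 199.8]), np.int32(64)), (array([579.1, 226.4]), np.int32(2192)), (array([378.1, 228.4]), np.int32(62)), (array([295.7, 263.1]), np.int32(59))] [(array([350.2, 163.9]), np.int32(48)), (array([303.8, 174.1]), np.int32(39)), (array([371.2, 182. ]), np.int32(61)), (array([319.9, 183.2]), np.int32(47)), (array([333.9, 193.3]), np.int32(58)), (array([249.4, 198.5]), np.int32(53)), (array([313.4, 235.2]), np.int32(80))]
0.134 0 [148. 233.]
0.134 0.05 [147. 225.]
0.134 0.1 [147. 217.]
-0.134 0 [373. 402.]
-0.134 0.05 [373. 394.]
-0.134 0.1 [374. 385.]
```

View pics/p10.png

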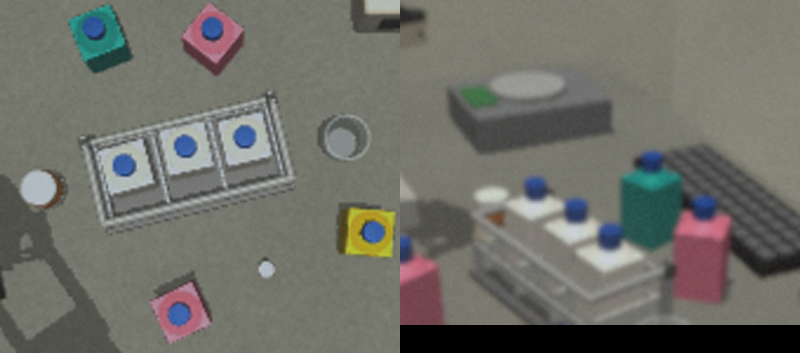

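View pics/p11.png

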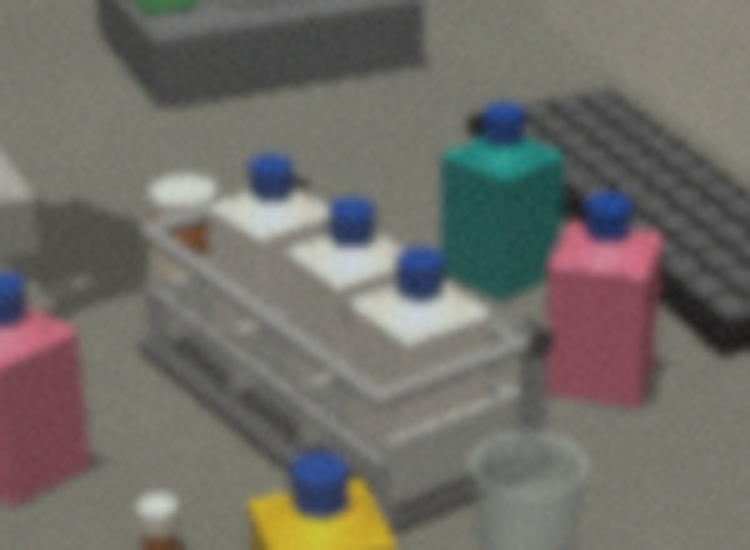

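```bash
python3 - <<'E'
from h import *
from plant import robot
s=robot.read_camera("side");t=robot.read_camera("top")
for a,b in (((298.2,191.8),(319.9,183.2)),((272,199.8),(303.8,174.1))): print(tri(t,a,s,b))
print(robot.read_state()["force"])
print(robot.close_job())
E
```

```text
(array([0.5673879 , 0.03918031, 0.13787958]), np.float64(0.0013599505671422635))
(array([0.54305494, 0.12234309, 0.13858266]), np.float64(0.0013961762069369793))
[ 0.80016485  1.05351252 -0.7591343 ]
the job is handed in; nothing more can be done
None
```

The job is done and handed in at about 13.5 s: the toppled bottle stands upright in the middle bay and the retaining bar is down in front of all three bottles.

With the fingers shut, I pushed the bottle's cap back until it settled upright. I then moved the bar over from behind and pressed it down from above.

**Last checks:**
- **Bottle:** its cap centre is at 0.138 m, the same height as the left neighbour's to within 1 mm.
- **Neighbours and bystanders:** the two other bottles' caps moved by less than 0.5 px. The lookalikes and the other bench items in the close views look unmoved. I did not measure the tip box, wrench and wash bottle afterwards.
- **Bar:** under a 20 N push the fingertip stayed at z = 0.101 m, which is the stop height.
- **Robot:** it is clear of everything, reading about zero force.

**Disagreements:** the final picture of the bar's right end, read by eye, could mean up to about 0.04 rad above the stop, while the left end fits 0. I treated this as pixel error, because the force and height checks say the bar is on its stop. An earlier mid-drag reading of the bar's right end hit the hinge by mistake, so I ignored it.

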